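Screw the lid down on the steel pot

TASK

The lid of the steel pot is sitting loosely on top of its thread. Using its two upright ears, turn it backwards (anticlockwise seen from above) until it drops into the thread, then screw it clockwise until it is fully home, and let go. Leave the tumbler, spatula and stirrer where they are.

Things in the scene. Friction and masses are not known exactly. Their poses are not given: they have to be found in the camera images.
- pot: Plain round steel pot, fixed: 190 mm across, 98 mm tall to its shoulder, narrowing to a neck 132 mm across whose rim is 150 mm above the ground. Origin: centre of its underside, on the ground. Round all over: neither its outside nor its axes show where the thread inside the neck begins.
- lid_top (a point): Loose steel lid (0.45 to 0.8 kg) on the pot: a disc 176 mm across, 8 mm thick. This point: centre of its flat upper face; z up, x along the line of its two ears. At the start 181 mm above the ground, the pins under the lid lying on the flat top of a hidden three-start thread. Home: 159 mm, the disc 1 mm above the rim. It turns easily, 1 to 4 N at an ear; at a stop the push rises sharply.
- ear_a (a point): One of the two ears by which the lid is pushed round (on the lid's +x side): an upright plate on the disc, 14 mm thick, reaching from 38 to 82 mm from the lid's axis, its top 38 mm above the disc. This point: its middle, 60 mm from the axis and 18 mm above the disc. Free room round and between the ears.
- ear_b (a point): The other ear, alike, on the lid's -x side (middle, 60 mm from the axis, 18 mm above the disc).
- rim (a point): Centre of the pot's rim, 150 mm above the ground. Anticlockwise (positive yaw) by 14 to 78 degrees from the start, which cannot be seen beforehand, the lid drops 13 mm by its weight; a hard stop follows within 20 degrees. From there clockwise it sinks evenly 9 mm and stops hard at home after 86 to 106 degrees. Turned clockwise at the start it only meets a stop, no drop.
- tumbler: Bystander: glass tumbler, 74 mm across, 110 mm tall, standing. Origin: centre of its underside.
- spatula: Bystander: yellow silicone spatula, 260 mm long, lying on the ground along its own x.
- stirrer: Bystander: wooden stirrer, 270 mm long, lying on the ground along its own x.
- stone: Grinding stone, fixed: slab 240 x 300 mm (x, y) and 45 mm thick, with a stone roller on it reaching 99 mm above the ground. Origin: centre of its underside.
There are look-alikes about, which are no part of the job. Leave any black or pink look-alike of the part that bears lid_top alone. Leave any green look-alike of the pot alone.

How it is judged (in metres and radians):
On the way, in this order (a step that is already met when the one before it is completed fails the run):
1. the lid has dropped into the thread, level (height (world z) of lid_top below 0.171 m and angle between lid_top's own z axis and vertical below 0.08 rad and horizontal distance between lid_top and pot below 0.006 m), for 0.1 s.
2. the lid is screwed down home (height (world z) of lid_top below 0.1607 m), for 0.1 s.
At the end, for the whole second after the job is handed in: The lid is screwed down on the pot: the centre of its upper face within 1.7 mm of its home height (below 160.7 mm), level within 0.05 rad, within 5 mm of the pot's axis and at rest (height (world z) of lid_top below 0.1607 m and angle between lid_top's own z axis and vertical below 0.05 rad and horizontal distance between lid_top and pot below 0.005 m and linear speed of lid below 0.01 m/s); the robot touches nothing.
It fails at once if the tumbler was moved more than 30 mm or tipped (distance of tumbler from where it was at the start of the episode above 0.03 m or angle between tumbler's own z axis and vertical above 0.4 rad).
It fails at once if the spatula was moved more than 30 mm (distance of spatula from where it was at the start of the episode above 0.03 m).
It fails at once if the stirrer was moved more than 30 mm (distance of stirrer from where it was at the start of the episode above 0.03 m).
It also fails if it takes over 54 s, if anything falls off the work surface, if the arm or the gripper's body presses on something with over 40 N, if the wrist force passes 120 N, or if a joint passes its speed limit or range.

ROBOT

A 6-joint arm with a two-finger parallel gripper is mounted at the origin on the work surface. World frame = base frame: x ahead of the robot, y to its left, z up, the work surface at z = 0. Lengths are in mm, angles in rad, forces in N, time in s.
With the tool pointing down it reaches from about 350 to 775 mm from the base axis. Payload 7.3 kg.
Tool frame: the origin (TCP) lies between the finger pads; the fingertips stand 14 mm ahead of it and the grasp point (between the pads) lies 5 mm behind it; y points along the fingers, z is the direction in which the jaws open and shut, and the axes are right-handed (so a half turn about y gives the same grasp; the last joint's range is limited). The gripper opens to 92 mm and grips with 3 to 60 N. Pads are 19 mm wide; open, the fingers measure 130 mm over their backs; the gripper's body (75 mm by 190 mm) begins 47 mm behind the grasp point.
Start: joints at [1.178, 0.342, 1.524, -0, 1.275, -0.146], TCP at [128.242, 509.114, 240.741] pointing down, gripper open.
Joint ranges: [-2.53, 2.53], [-0.77, 2.02], [0.04, 2.7], [-1, 4.14], [0.28, 2.66], [-3.11, 3.11]. Speed limits (rad/s): [2.57, 2.57, 3.14, 3.14, 3.14, 3.14].

INTERFACE

Orientations are given as [roll, pitch, yaw] about the fixed x, y, z axes, in that order (R = Rz(yaw) Ry(pitch) Rx(roll)).
In Python, from plant import bot, vision, order gives the robot as it stands.
- The arm moves only by the tool apply_moves, never from a script. Its argument "rows" is a list of rows, each a list of 3 entries, a list of its own where there are three numbers: the shift along the tool's x, y, z in cm, then the turn about the tool's y in rad, then the finger opening in cm, from 0 to 9.18. A call has 1 to 5 rows; each row is the pose to reach, as a shift and turn from the pose measured when the call began, along the tool's axes at that moment; what a row does not reach only later rows make up. A row lasts 1/8 s, in which the tool goes at most 62.5 mm and 10.7 degrees, less where a joint would pass 70% of its speed; a pose out of reach is approached as far as the arm can. A call with a gripper value outside its range is refused whole. The fingers move at their own pace and stop on an object; the grip force is fixed at half the most. Time passes only in rows, so rows that repeat a pose let the fingers close. It gives the time, the measured TCP pose, the force and the opening at its end, in the units of the state.
- bot.get_obs(): the state, without advancing time (a new reading comes with each control period).
- vision.capture(name): name is "scene" or "top"; returns the picture (480x640x3 uint8, red, green, blue); there is no depth.
- vision.camera_info(name): a dict with "mtx" (3x3 intrinsics, pixels), "rvec" (rotation vector, rad) and "tvec" (3), from world to camera coordinates, as OpenCV has them. Camera axes: x right, y down, z forward; pixel columns grow to the right and rows downward; lengths in mm; the calibration is good to about 2 mm. A picture is of the moment at which its call begins. camera_info takes no time and is no camera call.
- order.close_job(): hands the job in, once; it reports no verdict.
The state is a dict: "time": time; "joint_positions": joint angles; "dq": joint speeds; "tau": joint torques, N m; "tool_pos": TCP position; "tcp_rot": TCP orientation; "contact_force": force on the tool from outside, world axes, zero at the start; "moment": the same for the moment, N m; "grip_width": finger opening in mm.
Only numpy, scipy, OpenCV 4.12 (cv2) and the standard library are available. Lean on these libraries where they do the work, as an engineer would, in place of code of your own. Each camera call takes 0.05 s, during which the arm holds its last target.

## Working session

There is one attempt and no reset: what is moved stays moved. The work goes in short steps, Python scripts to look and compute and a tool call to move; the robot and the scene stay as the last step left them, time stands still between calls to the robot, and variables do not carry over. Pictures are saved under pics/ and viewed, and the job is handed in when it is done.

Besides the shell and the picture viewer there is one more tool, called after "Request:" by a JSON object that holds its "api" and its "payload", one argument or row to a line. apply_moves: Moves the arm, as the interface text tells. Its arguments: {"type":"object","properties":{"rows":{"type":"array","items":{"type":"array"}}},"required":["rows"]}

```bash
mkdir -p pics; ls
python3 - <<'E'
from plant import bot, vision, order
import cv2
for n in("scene","top"):
    im=vision.capture(n); cv2.imwrite(f"pics/{n}0.png",im[:,:,::-1]); 
    i=vision.camera_info(n); print(n,i)
print(bot.get_obs())
E
```

```text
pics
scene {'mtx': array([[613.74034599,   0.        , 316.93552271],
       [  0.        , 613.74034599, 237.16379953],
       [  0.        ,   0.        ,   1.        ]]), 'rvec': array([ 2.07699833,  0.67086344, -0.32590769]), 'tvec': array([-436.6997533,  -40.1852999, 1523.144663 ])}
top {'mtx': array([[599.48007704,   0.        , 325.33268903],
       [  0.        , 599.48007704, 246.22231495],
       [  0.        ,   0.        ,   1.        ]]), 'rvec': array([ 2.17931372, -2.13333532,  0.13474857]), 'tvec': array([  44.8313783 ,  494.05585622, 1600.20540966])}
{'time': 0.1, 'joint_positions': array([ 1.17797400e+00,  3.42644388e-01,  1.52490161e+00, -3.91809567e-05,
        1.27538803e+00, -1.45996413e-01]), 'dq': array([ 0.00158407, -0.00022568, -0.00163438,  0.00086402, -0.00040037,
        0.0010257 ]), 'tau': array([ 2.03183248e-03, -4.32007492e+01, -2.44692779e+01,  7.19808368e-02,
        5.25587308e-02, -5.27728321e-05]), 'tool_pos': array([128.13057015, 508.78042296, 240.12587501]), 'tcp_rot': array([-1.57212889e+00,  1.58071738e-04, -2.46814588e-01]), 'contact_force': array([ 0.29686488, -0.94371697, -0.14658115]), 'moment': array([ 0.03346611, -0.0545497 , -0.00192502]), 'grip_width': 92.18882510516232}
```

View pics/scene0.png

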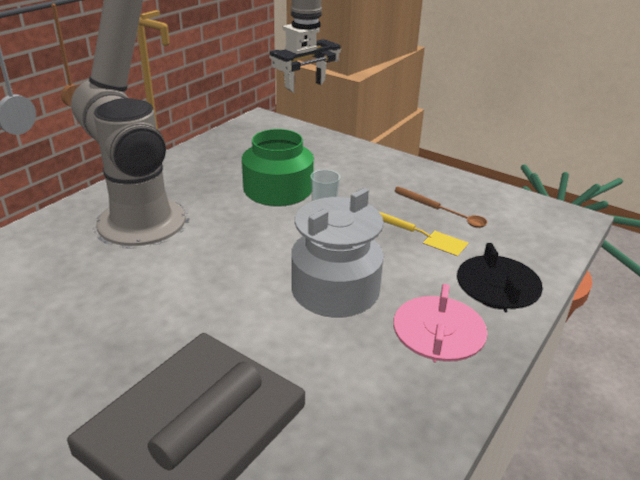

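View pics/top0.png

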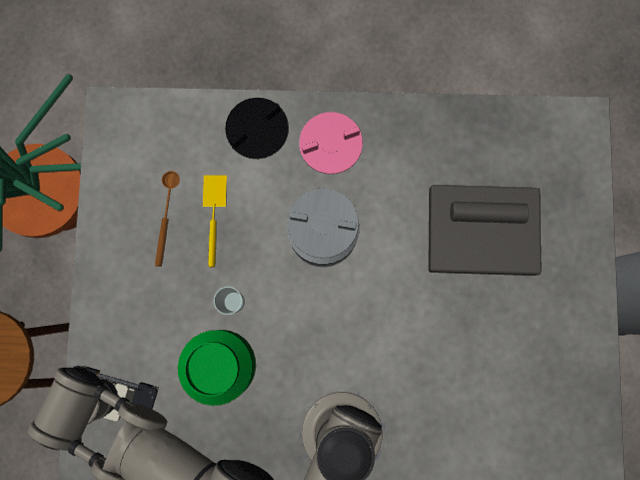

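The top view shows the grey lid near (323,221) with ears near (299,217) and (347,225). The tumbler is at (229,300), the spatula at (212,220) and the stirrer at (165,220). In the scene view the lid is at (338,221).

```bash
cat > h.py <<'E'
import numpy as np, cv2
from plant import bot, vision, order
def cam(n):
    i=vision.camera_info(n); R=cv2.Rodrigues(np.array(i['rvec']))[0]; return i['mtx'],R,np.array(i['tvec']).ravel()
def ray(n,u,v,z):
    K,R,t=cam(n); d=R.T@np.linalg.inv(K)@np.array([u,v,1.]); c=-R.T@t
    return c+d*(z-c[2])/d[2]
def proj(n,p):
    K,R,t=cam(n); q=K@(R@np.array(p,float)+t); return q[:2]/q[2]
E
python3 - <<'E'
from h import *
im=cv2.imread("pics/top0.png")[170:280,270:380]; cv2.imwrite("pics/topc.png",cv2.resize(im,None,fx=5,fy=5,interpolation=cv2.INTER_CUBIC))
im=cv2.imread("pics/scene0.png")[170:320,270:400]; cv2.imwrite("pics/scc.png",cv2.resize(im,None,fx=4,fy=4,interpolation=cv2.INTER_CUBIC))
E
```

```text
(no output)
```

View pics/topc.png

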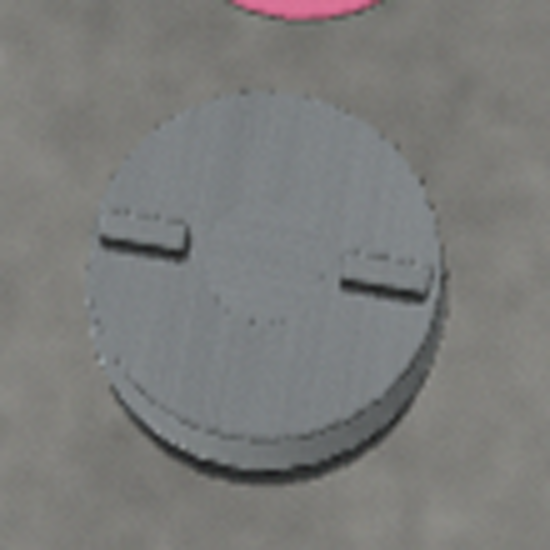

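View pics/scc.png

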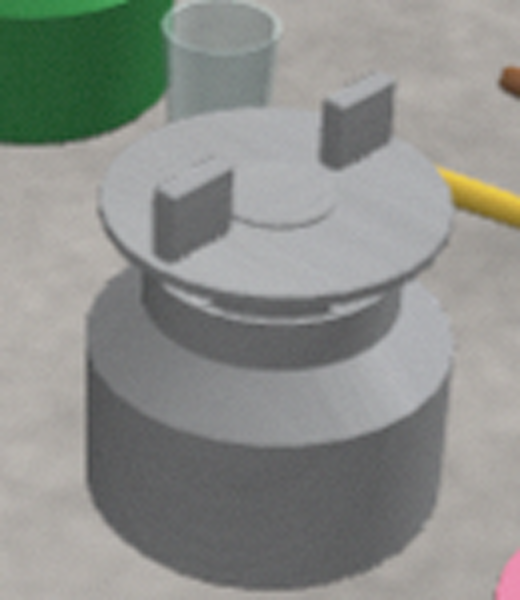

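Run:
```python
from h import *
T=lambda x,y:(270+(x+.5)/5-.5,170+(y+.5)/5-.5)
S=lambda x,y:(270+(x+.5)/4-.5,170+(y+.5)/4-.5)
c=ray("top",*T(266,265),181);print("lid",c)
a=ray("top",*T(146,228),219);b=ray("top",*T(387,273),219);print(a,b,(a+b)/2,np.linalg.norm(a-b),np.degrees(np.arctan2(*(a-b)[[1,0]])))
c=[ray("top",*T(*p),181) for p in((90,265),(442,265),(266,90),(266,440))];print(np.round(c,1))
# scene: ears top face centres
a=ray("scene",*S(194,178),219);b=ray("scene",*S(360,90),219);print(a,b,(a+b)/2,np.linalg.norm(a-b),np.degrees(np.arctan2(*(b-a)[[1,0]])))
# scene lid ellipse via upper-face extents
c=[ray("scene",*S(*p),181) for p in((100,195),(452,207),(270,108),(280,297))];print(np.round(c,1))
t=ray("top",229,300,0);print("tumbler",t, proj("top",[*t[:2],110]))
for p in((209,265),(213,220),(160,264),(171,180),(227,205)):print(p,ray("top",*p,10))
for p in((217,367),):print(p,ray("top",*p,100))
o=bot.get_obs()
from scipy.spatial.transform import Rotation as Ro
print(Ro.from_euler('xyz',o['tcp_rot']).as_matrix().round(3))
```

```text
lid [533.0147388   62.61541671 181.        ]
[543.59922319 120.82550797 219.        ] [524.03997095   3.80783811 219.        ] [533.81959707  62.31667304 219.        ] 118.64105279453041 80.51085509249533
[[531.1 149.9 181. ]
 [534.9 -24.7 181. ]
 [621.6  64.5 181. ]
 [445.7  60.7 181. ]]
[529.89641863   0.84137544 219.        ] [548.26742499 119.2598705  219.        ] [539.08192181  60.05062297 219.        ] 119.83502763660633 81.18164135802797
[[467.7  10.4 181. ]
 [612.4 106.3 181. ]
 [487.5 132.4 181. ]
 [587.5 -10.1 181. ]]
tumbler [342.66942929 316.30911891   0.        ] [222.18403063 298.45369127]
(209, 265) [436.86505925 373.54782948  10.        ]
(213, 220) [562.19973229 368.16556617  10.        ]
(160, 264) [436.74809804 508.14457301  10.        ]
(171, 180) [672.89480157 490.5533411   10.        ]
(227, 205) [605.26406517 331.14928339  10.        ]
(217, 367) [169.27024353 323.76336806 100.        ]
[[ 0.97  -0.     0.244]
 [-0.244 -0.001  0.97 ]
 [-0.    -1.    -0.001]]
```

Both views agree on the lid centre at about (536,61.5), with the ear line at about 81°. My plan is to centre the open gripper on the lid axis so both fingers push both ears, and turn about the vertical. Raising the tool and travelling there first.

Request:
{"api": "apply_moves", "payload": {
  "rows": [
    [[0, -4, 0], 0, 9.18],
    [[12.6, -5, -8.3], 0.15, 9.18],
    [[18, -5, -12], 0.3, 9.18],
    [[23, -5, -15.2], 0.4, 9.18],
    [[28, -5, -18.5], 0.5, 9.18]
  ]
}}

```text
time: 0.72
tool_pos: [297.4, 322.7, 289.0]
tcp_rot: [-1.572, -0.001, -0.75]
contact_force: [-0.1, 0.0, 0.6]
grip_width: 91.8
```

```bash
cat >> h.py <<'E'
from scipy.spatial.transform import Rotation as Ro
def st(target=None,phi=None):
    o=bot.get_obs(); R=Ro.from_euler('xyz',o['tcp_rot']).as_matrix()
    p=np.degrees(np.arctan2(R[1,2],R[0,2]))
    print('t',round(o['time'],2),'pos',o['tool_pos'].round(1),'jawangle',p.round(1),'F',o['contact_force'].round(1),'M',o['moment'].round(2),'q',o['joint_positions'].round(2),'w',round(o['grip_width'],1),'down',R[:,1].round(3))
    if target is not None: print('shift cm',(R.T@(np.array(target)-o['tool_pos'])/10).round(2))
    if phi is not None: print('turn',round(np.radians(p-phi),3))
E
python3 -c "
from h import *
st([536,61.5,275],41)"
```

```text
t 0.72 pos [297.4 322.7 289. ] jawangle 47.1 F [-0.1  0.   0.6] M [-0.03 -0.   -0.05] q [ 0.65  0.14  1.65 -0.    1.35 -0.17] w 91.8 down [-0.    -0.001 -1.   ]
shift cm [35.26  1.43 -2.86]
turn 0.106
```

Request:
{"api": "apply_moves", "payload": {
  "rows": [
    [[6, 1, -0.5], 0.1, 9.18],
    [[12, 1.4, -1], 0.1, 9.18],
    [[18, 1.4, -1.5], 0.1, 9.18],
    [[24, 1.4, -2], 0.1, 9.18],
    [[29, 1.4, -2.4], 0.1, 9.18]
  ]
}}

```text
time: 1.35
tool_pos: [494.4, 105.5, 274.8]
tcp_rot: [-1.572, -0.0, -0.851]
contact_force: [0.6, 1.4, 0.3]
grip_width: 91.9
```

```bash
python3 -c "
from h import *
st([536,61.5,260],41)"
```

```text
t 1.35 pos [494.4 105.5 274.8] jawangle 41.3 F [0.6 1.4 0.3] M [-0.02  0.01 -0.04] q [ 0.06  0.28  1.52 -0.    1.35 -0.66] w 91.9 down [-0.001 -0.001 -1.   ]
shift cm [6.06 1.48 0.23]
turn 0.004
```

Request:
{"api": "apply_moves", "payload": {
  "rows": [
    [[4, 1, 0.2], 0, 9.18],
    [[6.06, 1.5, 0.23], 0, 9.18],
    [[6.06, 1.5, 0.23], 0, 9.18],
    [[6.06, 1.5, 0.23], 0, 9.18]
  ]
}}

```text
time: 1.85
tool_pos: [535.3, 62.6, 260.1]
tcp_rot: [-1.572, 0.0, -0.85]
contact_force: [-0.4, 0.8, -0.7]
grip_width: 91.6
```

Run:
```python
from h import *
st([536,61.5,202],41)
im=vision.capture("top")[:,:,::-1]; cv2.imwrite("pics/t1.png",cv2.resize(im[150:300,240:400],None,fx=4,fy=4,interpolation=cv2.INTER_CUBIC))
im=vision.capture("scene")[:,:,::-1]; cv2.imwrite("pics/s1.png",cv2.resize(im[100:320,240:430],None,fx=2.7,fy=2.7,interpolation=cv2.INTER_CUBIC))
```

```text
t 1.85 pos [535.3  62.6 260.1] jawangle 41.3 F [-0.4  0.8 -0.7] M [-0.07  0.04  0.05] q [-0.03  0.35  1.45 -0.    1.34 -0.75] w 91.6 down [-0.001 -0.001 -1.   ]
shift cm [ 0.13  5.81 -0.01]
turn 0.005
```

View pics/s1.png

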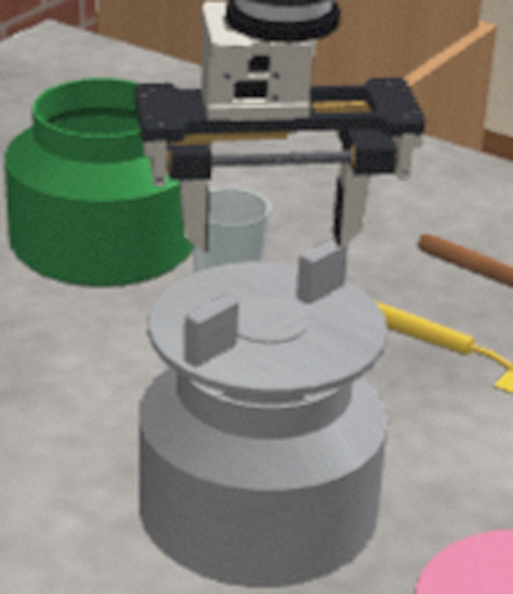

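View pics/t1.png

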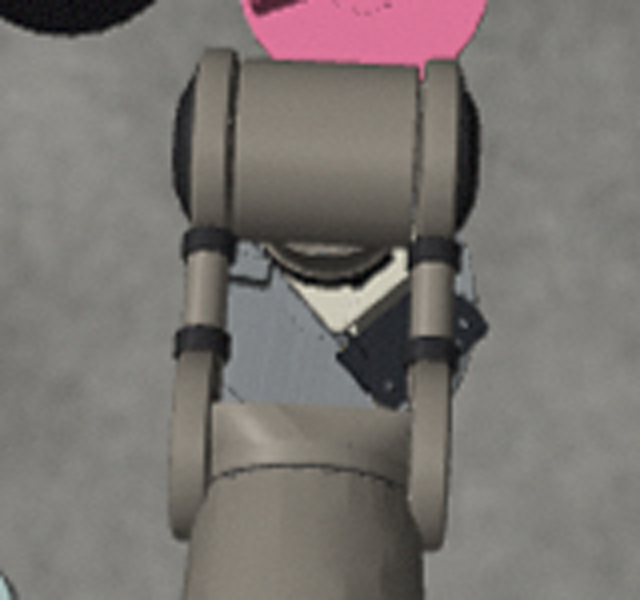

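The scene view shows the open gripper above the lid, with fingers at crop pixels (195,240) and (350,240), clear of both ears. The top view is mostly hidden by the arm. Descending.

Request:
{"api": "apply_moves", "payload": {
  "rows": [
    [[0.1, 2, 0], 0, 9.18],
    [[0.1, 4, 0], 0, 9.18],
    [[0.1, 5, 0], 0, 9.18],
    [[0.1, 5.8, 0], 0, 9.18],
    [[0.1, 5.8, 0], 0, 9.18]
  ]
}}

```text
time: 2.58
tool_pos: [535.9, 62.1, 202.4]
tcp_rot: [-1.572, -0.0, -0.849]
contact_force: [-0.7, 0.9, -1.2]
grip_width: 91.8
```

```bash
python3 -c "
from h import *
st([536,61.5,202],41)"
```

```text
t 2.58 pos [535.9  62.1 202.4] jawangle 41.4 F [-0.7  0.9 -1.2] M [-0.09  0.05  0.01] q [-0.03  0.4   1.54 -0.    1.2  -0.75] w 91.8 down [-0.001 -0.001 -1.   ]
shift cm [ 0.05  0.04 -0.03]
turn 0.006
```

Request:
{"api": "apply_moves", "payload": {
  "rows": [
    [[0, 0, 0], -0.08, 9.18],
    [[0, 0, 0], -0.16, 9.18],
    [[0, 0, 0], -0.24, 9.18],
    [[0, 0, 0], -0.3, 9.18],
    [[0, 0, 0], -0.36, 9.18]
  ]
}}

```text
time: 3.2
tool_pos: [536.3, 62.1, 203.2]
tcp_rot: [-1.571, -0.001, -0.487]
contact_force: [0.5, 0.3, -1.0]
grip_width: 91.8
```

Run:
```python
from h import *
st([536,61.5,202])
im=vision.capture("scene")[:,:,::-1]; cv2.imwrite("pics/s2.png",cv2.resize(im[100:320,240:430],None,fx=2.7,fy=2.7,interpolation=cv2.INTER_CUBIC))
```

```text
t 3.2 pos [536.3  62.1 203.2] jawangle 62.1 F [ 0.5  0.3 -1. ] M [-0.03  0.02 -0.12] q [-0.03  0.4   1.54 -0.    1.2  -1.11] w 91.8 down [ 0.001 -0.001 -1.   ]
shift cm [ 0.    0.12 -0.07]
```

View pics/s2.png

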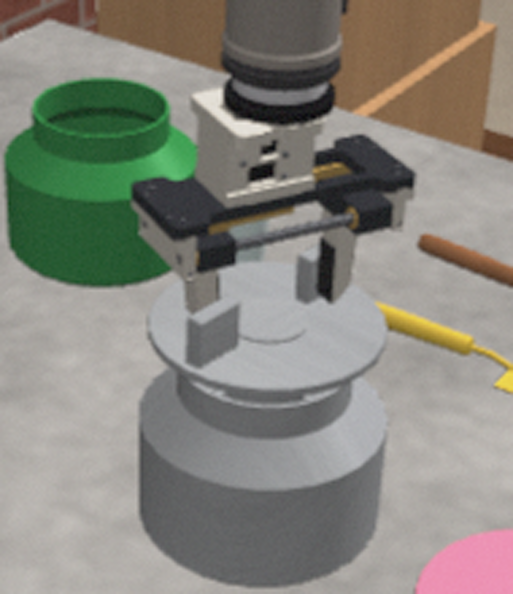

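The fingers are now at the ears (crop (200,290) and (335,270)), right at contact. Turning anticlockwise in small steps and watching the moment.

Request:
{"api": "apply_moves", "payload": {
  "rows": [
    [[0, 0, 0], -0.05, 9.18],
    [[0, 0, 0], -0.1, 9.18],
    [[0, 0, 0], -0.15, 9.18],
    [[0, 0, 0], -0.2, 9.18],
    [[0, 0, 0], -0.25, 9.18]
  ]
}}

```text
time: 3.88
tool_pos: [536.6, 62.1, 203.8]
tcp_rot: [-1.571, -0.002, -0.234]
contact_force: [-0.2, -0.4, -1.3]
grip_width: 92.3
```

```bash
cat > look.py <<'E'
import sys
from h import *
st([536,61.5,202])
im=vision.capture("scene")[:,:,::-1]; cv2.imwrite(f"pics/{sys.argv[1]}.png",cv2.resize(im[100:320,240:430],None,fx=2.7,fy=2.7,interpolation=cv2.INTER_CUBIC))
# lid lowest edge vs pot: print grey profile column
g=cv2.cvtColor(np.ascontiguousarray(im),cv2.COLOR_BGR2GRAY); print(g[230:262,338])
E
python3 look.py s3
```

```text
t 3.88 pos [536.6  62.1 203.8] jawangle 76.6 F [-0.2 -0.4 -1.3] M [-0.05  0.02 -0.08] q [-0.03  0.4   1.54 -0.    1.2  -1.36] w 92.3 down [ 0.002 -0.001 -1.   ]
shift cm [-0.04  0.18 -0.07]
[180 179 179 177 180 183 181 178 183 181 183 179 180 173 140 101 100  96
  98 121 146 112  99  99  99 101  99  96 101  99  99  98]
```

View pics/s3.png

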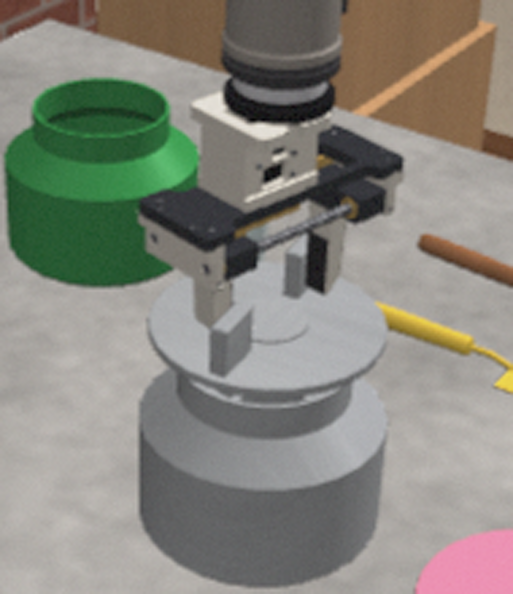

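The ears have turned with the fingers and the lid is still high, with its front edge at row 244. Continuing, with a small height correction.

Request:
{"api": "apply_moves", "payload": {
  "rows": [
    [[0, 0.1, -0.05], -0.05, 9.18],
    [[0, 0.15, -0.05], -0.1, 9.18],
    [[0, 0.15, -0.05], -0.15, 9.18],
    [[0, 0.15, -0.05], -0.2, 9.18],
    [[0, 0.15, -0.05], -0.25, 9.18]
  ]
}}

```text
time: 4.55
tool_pos: [536.8, 61.6, 203.0]
tcp_rot: [-1.572, -0.003, 0.018]
contact_force: [0.1, -0.3, 0.9]
grip_width: 91.5
```

```bash
python3 look.py s4
```

```text
t 4.55 pos [536.8  61.6 203. ] jawangle 91.0 F [ 0.1 -0.3  0.9] M [ 0.04 -0.02 -0.06] q [-0.03  0.4   1.54 -0.    1.19 -1.62] w 91.5 down [ 0.003 -0.001 -1.   ]
shift cm [-0.08  0.1  -0.01]
[157 165 170 180 179 178 181 183 183 181 180 180 178 175 147 102  99  98
  97 123 143 109  99 101 100  99  98 100 103  93  96  94]
```

Request:
{"api": "apply_moves", "payload": {
  "rows": [
    [[-0.05, 0.1, 0], -0.05, 9.18],
    [[-0.05, 0.1, 0], -0.1, 9.18],
    [[-0.05, 0.1, 0], -0.15, 9.18],
    [[-0.05, 0.1, 0], -0.2, 9.18],
    [[-0.05, 0.1, 0], -0.25, 9.18]
  ]
}}

```text
time: 5.22
tool_pos: [536.6, 61.6, 202.5]
tcp_rot: [-1.573, -0.004, 0.269]
contact_force: [0.8, 0.4, 2.3]
grip_width: 92.1
```

```bash
python3 look.py s5
```

```text
t 5.22 pos [536.6  61.6 202.5] jawangle 105.4 F [0.8 0.4 2.3] M [ 0.05 -0.04 -0.09] q [-0.03  0.4   1.55 -0.    1.19 -1.87] w 92.1 down [ 0.004 -0.001 -1.   ]
shift cm [-0.06  0.05  0.01]
[ 92  91  91  90  92  88  91  92  92  93  92 111 150 172 141 103 100 114
 130 140 149 109  99  99  98  99  99  99  98  99  98  99]
```

Request:
{"api": "apply_moves", "payload": {
  "rows": [
    [[-0.05, 0.05, 0], -0.05, 9.18],
    [[-0.05, 0.05, 0], -0.1, 9.18],
    [[-0.05, 0.05, 0], -0.15, 9.18],
    [[-0.05, 0.05, 0], -0.2, 9.18],
    [[-0.05, 0.05, 0], -0.25, 9.18]
  ]
}}

```text
time: 5.9
tool_pos: [536.3, 61.5, 202.3]
tcp_rot: [-1.574, -0.003, 0.521]
contact_force: [1.6, 1.0, 0.0]
grip_width: 91.6
```

```bash
python3 look.py s6
```

```text
t 5.9 pos [536.3  61.5 202.3] jawangle 119.8 F [1.6 1.  0. ] M [ 0.24 -0.17 -0.03] q [-0.03  0.4   1.55 -0.    1.19 -2.12] w 91.6 down [ 0.005 -0.001 -1.   ]
shift cm [-0.02  0.03  0.01]
[175 153 138 175 177 177 174 177 174 177 177 176 178 176 179 177 177 176
 171 147 102  96  95  97  99  97  99  97  97  98  99 101]
```

View pics/s6.png

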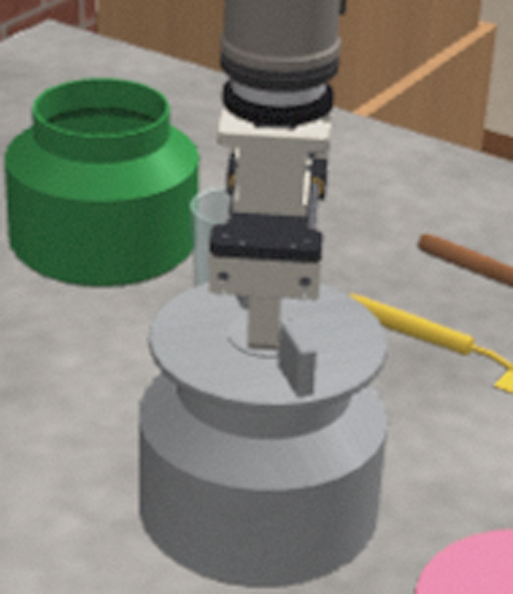

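The lid has dropped: its front edge went from row 244 to row 249.5, which fits 13 mm, and it is level. Next I swing clockwise through the free gap, lowering 12 mm, to reach the ears' other flanks.

Request:
{"api": "apply_moves", "payload": {
  "rows": [
    [[0, 0, 0], 0.12, 9.18],
    [[0, 0.6, 0], 0.26, 9.18],
    [[0, 1.2, 0], 0.4, 9.18],
    [[0, 1.2, 0], 0.54, 9.18],
    [[0, 1.2, 0], 0.68, 9.18]
  ]
}}

```text
time: 6.58
tool_pos: [536.4, 61.5, 190.4]
tcp_rot: [-1.571, -0.005, -0.165]
contact_force: [-0.0, -0.6, -0.3]
grip_width: 92.0
```

```bash
python3 -c "
from h import *
st([536,61.5,190])"
```

```text
t 6.58 pos [536.4  61.5 190.4] jawangle 80.6 F [-0.  -0.6 -0.3] M [0.04 0.04 0.05] q [-0.03  0.41  1.56 -0.    1.16 -1.43] w 92.0 down [ 0.005 -0.001 -1.   ]
shift cm [-0.04  0.04 -0.01]
```

Request:
{"api": "apply_moves", "payload": {
  "rows": [
    [[0, 0, 0], 0.14, 9.18],
    [[0, 0, 0], 0.28, 9.18],
    [[0, 0, 0], 0.42, 9.18],
    [[0, 0, 0], 0.56, 9.18],
    [[0, 0, 0], 0.7, 9.18]
  ]
}}

```text
time: 7.2
tool_pos: [536.6, 61.5, 190.6]
tcp_rot: [-1.568, -0.004, -0.872]
contact_force: [0.9, -1.4, -0.3]
grip_width: 91.6
```

Request:
{"api": "apply_moves", "payload": {
  "rows": [
    [[0, 0, 0], 0.14, 9.18],
    [[0, 0, 0], 0.28, 9.18],
    [[0, 0, 0], 0.42, 9.18],
    [[0, 0, 0], 0.56, 9.18],
    [[0, 0, 0], 0.7, 9.18]
  ]
}}

```text
time: 7.82
tool_pos: [536.6, 61.5, 190.8]
tcp_rot: [-1.565, -0.001, -1.579]
contact_force: [0.1, 0.5, -0.6]
grip_width: 91.7
```

```bash
sed -i 's/61.5,202/61.5,188/' look.py; python3 look.py s7
```

```text
t 7.83 pos [536.6  61.5 190.8] jawangle -0.5 F [ 0.1  0.5 -0.6] M [-0.12  0.04 -0.04] q [-0.03  0.41  1.56 -0.    1.16 -0.02] w 91.7 down [ 0.005 -0.001 -1.   ]
shift cm [-0.    0.28 -0.06]
[177 155 141 178 179 179 178 177 176 180 178 180 181 182 182 180 179 180
 174 147 103 100 100  99 101 101  98  98  98 100  99 100]
```

View pics/s7.png

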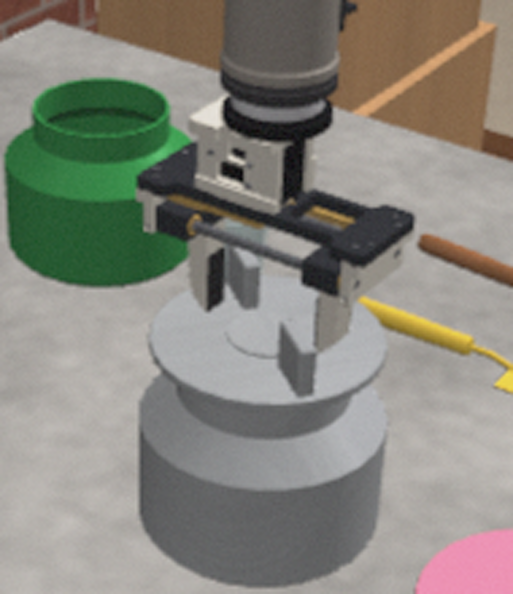

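The lid stays down. The fingers sit on the other flanks' side, crop (215,280) and (335,320), about 15° from contact. Turning clockwise.

Request:
{"api": "apply_moves", "payload": {
  "rows": [
    [[0, 0.1, 0], 0.08, 9.18],
    [[0, 0.1, 0], 0.16, 9.18],
    [[0, 0.1, 0], 0.24, 9.18],
    [[0, 0.1, 0], 0.32, 9.18],
    [[0, 0.1, 0], 0.4, 9.18]
  ]
}}

```text
time: 8.5
tool_pos: [536.7, 61.5, 190.0]
tcp_rot: [-1.565, 0.001, -1.987]
contact_force: [0.1, 0.3, 0.3]
grip_width: 91.8
```

```bash
python3 look.py s8
```

```text
t 8.5 pos [536.7  61.5 190. ] jawangle -23.8 F [0.1 0.3 0.3] M [-0.15  0.1   0.11] q [-0.03  0.41  1.56 -0.    1.16  0.39] w 91.8 down [ 0.006 -0.001 -1.   ]
shift cm [ 0.03  0.2  -0.07]
[176 159 140 179 180 179 178 176 176 178 180 182 183 183 182 181 180 182
 180 161 108 103  98 102 101 100  99  98  99  99 100 100]
```

Request:
{"api": "apply_moves", "payload": {
  "rows": [
    [[0, 0.1, 0], 0.07, 9.18],
    [[0, 0.1, 0], 0.14, 9.18],
    [[0, 0.1, 0], 0.21, 9.18],
    [[0, 0.1, 0], 0.28, 9.18],
    [[0, 0.1, 0], 0.35, 9.18]
  ]
}}

```text
time: 9.18
tool_pos: [536.7, 61.5, 189.0]
tcp_rot: [-1.566, 0.003, -2.341]
contact_force: [1.2, 0.9, -0.3]
grip_width: 91.7
```

```bash
python3 look.py s9
```

```text
t 9.18 pos [536.7  61.5 189. ] jawangle -44.1 F [ 1.2  0.9 -0.3] M [-0.03  0.13  0.07] q [-0.03  0.41  1.57 -0.    1.16  0.74] w 91.7 down [ 0.006 -0.001 -1.   ]
shift cm [ 0.05  0.1  -0.05]
[118 117 120 121 118 120 124 134 143 152 160 164 176 176 182 181 179 181
 180 177 148 106  97  98 100 101  99  96  99 102  97  97]
```

View pics/s9.png

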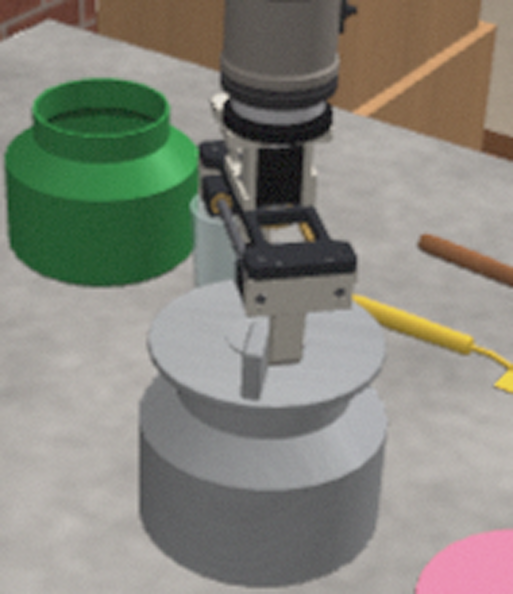

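The lid turns clockwise and sinks (edge row now about 250.3). Continuing, lowering a little.

Request:
{"api": "apply_moves", "payload": {
  "rows": [
    [[0, 0.1, 0], 0.07, 9.18],
    [[0, 0.15, 0], 0.14, 9.18],
    [[0, 0.2, 0], 0.21, 9.18],
    [[0, 0.2, 0], 0.28, 9.18],
    [[0, 0.25, 0], 0.35, 9.18]
  ]
}}

```text
time: 9.85
tool_pos: [536.8, 61.5, 186.7]
tcp_rot: [-1.567, 0.005, -2.694]
contact_force: [0.6, -0.1, -0.3]
grip_width: 91.5
```

```bash
python3 look.py s10
```

```text
t 9.85 pos [536.8  61.5 186.7] jawangle -64.4 F [ 0.6 -0.1 -0.3] M [-0.14  0.21 -0.01] q [-0.03  0.42  1.57 -0.    1.15  1.1 ] w 91.5 down [ 0.006 -0.001 -1.   ]
shift cm [ 0.07 -0.13 -0.04]
[122 122 123 123 108  91 132 178 180 178 179 177 179 181 181 180 182 179
 183 183 182 158 102 103 101 102  99 101 100  96  99  96]
```

Request:
{"api": "apply_moves", "payload": {
  "rows": [
    [[0, 0.1, 0], 0.06, 9.18],
    [[0, 0.15, 0], 0.12, 9.18],
    [[0, 0.2, 0], 0.18, 9.18],
    [[0, 0.2, 0], 0.24, 9.18],
    [[0, 0.25, 0], 0.3, 9.18]
  ]
}}

```text
time: 10.52
tool_pos: [536.8, 61.4, 184.2]
tcp_rot: [-1.569, 0.006, -2.996]
contact_force: [-0.5, 0.3, 0.3]
grip_width: 91.8
```

```bash
python3 look.py s11
```

```text
t 10.53 pos [536.8  61.4 184.2] jawangle -81.6 F [-0.5  0.3  0.3] M [-0.08  0.19  0.08] q [-0.03  0.42  1.57 -0.    1.14  1.4 ] w 91.8 down [ 0.006 -0.001 -1.   ]
shift cm [ 0.08 -0.38 -0.02]
[178 178 176 175 160 142 176 179 179 179 181 183 181 181 180 176 179 179
 183 180 181 178 153 105  98  99 101 101  99  98  96  98]
```

Request:
{"api": "apply_moves", "payload": {
  "rows": [
    [[-0.05, 0, 0], 0.06, 9.18],
    [[-0.05, 0, 0], 0.12, 9.18],
    [[-0.05, 0, 0], 0.18, 9.18],
    [[-0.05, 0, 0], 0.24, 9.18],
    [[-0.05, 0, 0], 0.3, 9.18]
  ]
}}

```text
time: 11.2
tool_pos: [537.2, 61.5, 184.1]
tcp_rot: [-1.57, 0.006, 2.986]
contact_force: [-0.6, -0.2, -0.6]
grip_width: 91.6
```

```bash
python3 look.py s12
```

```text
t 11.2 pos [537.2  61.5 184.1] jawangle -98.9 F [-0.6 -0.2 -0.6] M [0.01 0.11 0.08] q [-0.03  0.42  1.57 -0.    1.15  1.7 ] w 91.6 down [ 0.006 -0.001 -1.   ]
shift cm [ 0.12 -0.39  0.02]
[179 179 175 178 178 162 144 179 180 182 180 177 177 178 176 177 178 178
 179 180 180 179 178 160 105 100  98 101  97 100  99  98]
```

Request:
{"api": "apply_moves", "payload": {
  "rows": [
    [[0, 0, 0], 0.04, 9.18],
    [[0, 0, 0], 0.08, 9.18],
    [[0, 0, 0], 0.11, 9.18],
    [[0, 0, 0], 0.14, 9.18]
  ]
}}

```text
time: 11.75
tool_pos: [537.2, 61.6, 184.1]
tcp_rot: [-1.571, 0.006, 2.844]
contact_force: [-0.4, 0.3, -1.0]
grip_width: 91.8
```

```bash
python3 look.py s13
```

```text
t 11.75 pos [537.2  61.6 184.1] jawangle -107.1 F [-0.4  0.3 -1. ] M [0.01 0.21 0.12] q [-0.03  0.42  1.57 -0.    1.15  1.84] w 91.8 down [ 0.006 -0.001 -1.   ]
shift cm [ 0.11 -0.39  0.04]
[181 180 176 175 179 164 145 177 179 177 176 180 179 179 179 177 178 177
 178 177 179 180 176 163 116  98  96  95  99 102  97  97]
```

Request:
{"api": "apply_moves", "payload": {
  "rows": [
    [[0.05, 0, 0], 0.03, 9.18],
    [[0.1, 0, 0], 0.06, 9.18],
    [[0.1, 0, 0], 0.09, 9.18]
  ]
}}

```text
time: 12.18
tool_pos: [536.2, 61.8, 184.1]
tcp_rot: [-1.572, 0.006, 2.75]
contact_force: [0.1, -0.4, 0.7]
grip_width: 92.1
```

```bash
python3 look.py s14
```

```text
t 12.18 pos [536.2  61.8 184.1] jawangle -112.4 F [ 0.1 -0.4  0.7] M [-0.03  0.24  0.08] q [-0.03  0.42  1.57 -0.    1.14  1.94] w 92.1 down [ 0.006 -0.001 -1.   ]
shift cm [ 0.01 -0.39  0.04]
[180 176 178 177 176 163 144 176 180 178 177 179 180 180 179 180 178 177
 180 180 179 179 175 159 113 103  95 101  99 101  99 100]
```

Request:
{"api": "apply_moves", "payload": {
  "rows": [
    [[0, 0, 0], 0.03, 9.18],
    [[0, 0, 0], 0.06, 9.18],
    [[0, 0, 0], 0.09, 9.18]
  ]
}}

```text
time: 12.6
tool_pos: [535.8, 61.5, 184.2]
tcp_rot: [-1.569, 0.006, 2.668]
contact_force: [-2.5, -2.6, 1.7]
grip_width: 92.2
```

```bash
python3 look.py s15
```

```text
t 12.6 pos [535.8  61.5 184.2] jawangle -117.1 F [-2.5 -2.6  1.7] M [-0.2   0.6   8.25] q [-0.03  0.42  1.57 -0.    1.15  2.02] w 92.2 down [ 0.005 -0.005 -1.   ]
shift cm [-0.02 -0.38 -0.01]
[178 176 175 177 181 160 138 174 176 177 175 177 176 178 177 179 178 178
 181 177 177 176 178 159 104  99  96  97  99 100  99  99]
```

The moment jumped to 8.3 N·m, which is the hard stop. I'll back off anticlockwise by about 15° without reaching the other flanks, then raise straight up.

Request:
{"api": "apply_moves", "payload": {
  "rows": [
    [[0, 0, 0], -0.08, 9.18],
    [[0, 0, 0], -0.2, 9.18],
    [[0, 0, 0], -0.3, 9.18],
    [[0, -2, 0], -0.3, 9.18],
    [[0, -5, 0], -0.3, 9.18]
  ]
}}

```text
time: 13.28
tool_pos: [535.6, 62.2, 234.0]
tcp_rot: [-1.569, 0.004, 2.961]
contact_force: [0.2, 0.7, -0.4]
grip_width: 91.6
```

Request:
{"api": "apply_moves", "payload": {
  "rows": [
    [[0, -5, 0], 0, 9.18],
    [[0, -10, 0], 0, 9.18],
    [[0, -10, 0], 0, 9.18]
  ]
}}

```text
time: 13.65
tool_pos: [537.2, 62.9, 338.5]
tcp_rot: [-1.573, 0.014, 2.956]
contact_force: [-0.5, 0.5, -0.9]
grip_width: 91.9
```

```bash
python3 look.py s16
python3 - <<'E'
from h import *
for z in (181,168,159,160.7): 
    # lowest silhouette of upper rim at column 338
    a=np.linspace(0,2*np.pi,2000); P=np.array([proj("scene",[536+88*np.cos(t),61.5+88*np.sin(t),z]) for t in a])
    m=abs(P[:,0]-338)<.6; print(z,P[m][:,1].max())
E
```

```text
t 13.65 pos [537.2  62.9 338.5] jawangle -100.6 F [-0.5  0.5 -0.9] M [-0.02  0.18  0.01] q [-0.03  0.31  1.3   0.    1.51  1.73] w 91.9 down [ 0.014 -0.    -1.   ]
shift cm [ 0.3  15.05  0.19]
[174 174 172 173 178 158 132 172 173 171 176 175 173 175 178 174 172 176
 176 176 175 176 174 161 117 101  97  95 100 100  96  97]
181 243.79082292508815Traceback (most recent call last):
  File "<stdin>", line 4, in <module>
  File "h.py", line 9, in proj
    K,R,t=cam(n); q=K@(R@np.array(p,float)+t); return q[:2]/q[2]
          ~~~^^^
  File "h.py", line 4, in cam
    i=vision.camera_info(n); R=cv2.Rodrigues(np.array(i['rvec']))[0]; return i['mtx'],R,np.array(i['tvec']).ravel()
ValueError: time passes only in moves, steps and waits
```

View pics/s16.png

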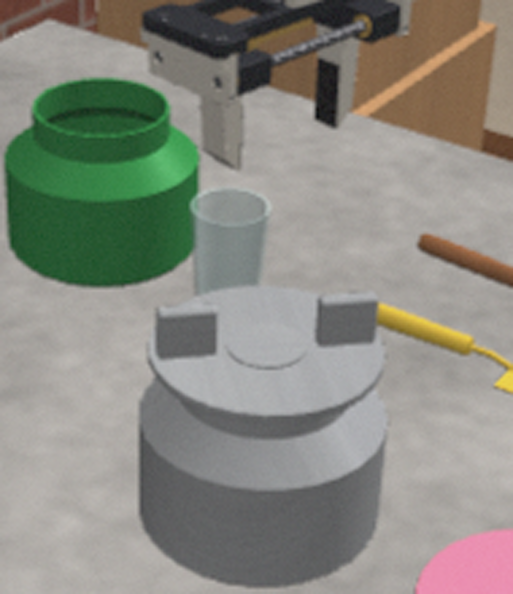

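Run:
```python
from h import *
K,R,t=cam("scene");a=np.linspace(0,2*np.pi,20000)
for z in (181,168,160.7,159):
    Q=np.c_[536+88*np.cos(a),61.5+88*np.sin(a),0*a+z]@R.T+t; Q=Q@K.T; P=Q[:,:2]/Q[:,2:]
    m=abs(P[:,0]-338)<.3; print(z,P[m][:,1].max().round(2))
```

```text
181 243.79
168 249.51
160.7 252.69
159 253.43
```

The measured edge row is 253.5, and 159 mm predicts 253.4, so the lid is home. The gripper is 150 mm above the work and touches nothing. Handing in.

```bash
python3 -c "
from h import *
im=vision.capture('top')[:,:,::-1]; cv2.imwrite('pics/tend.png',im)
print(order.close_job())"
```

```text
the job is handed in; nothing more can be done
None
```

The lid is screwed home and released, and the job is handed in at about 14 s of the 54 s. No verdict was reported.

**What I did:** I centred the open gripper on the lid axis so that both fingers pushed both ears. I turned the lid anticlockwise until it dropped. I then swung the fingers through the free gap to the ears' other sides and screwed the lid clockwise about 96°. At the hard stop the moment jumped from about 0.1 to 8.3 N·m. Finally I backed off and raised the gripper well clear.

**Last checks:**
- **Height:** the lid's front edge sat at image row 253.5. I predicted 253.4 for the 159 mm home height, and 252.7 for the 160.7 mm limit. That is only about 0.8 pixel of margin, but the 96° turn and the hard stop agree that it is home.
- **Level and contact:** the lid looked level in the picture, and the measured force was about 1 N or less, so nothing was being touched.
- **Bystanders:** the gripper never came near the tumbler, spatula or stirrer. I did not measure their final positions; the last scene picture showed the tumbler standing, and I did not view the last top picture.
- **Disagreement:** the two cameras differed by about 5 mm on the lid's centre, beyond the stated 2 mm, so I used a value in between. Side forces stayed under 4 N while turning.

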